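Clamp a file in the desk sealing press and hold the seal lever in the green

ROBOT

A 6-joint arm with a two-finger parallel gripper is mounted at the origin on the work surface. World frame = base frame: x ahead of the robot, y to its left, z up, the work surface at z = 0. Lengths are in m, angles in rad, forces in N, time in s.
With the tool pointing down it reaches from about 0.325 to 0.75 m from the base axis. Payload 7.6 kg.
Tool frame: the origin (TCP) lies midway between the tips of the shut fingers; the grasp point (between the pads) lies 19 mm behind it; x points along the fingers, y is the direction in which the jaws open and shut, and the axes are right-handed (so a half turn about x gives the same grasp; the last joint's range is limited). The gripper opens to 85 mm and grips with 20 to 120 N. Pads are 22 mm wide; open, the fingers measure 114 mm over their backs; the gripper's body (76 mm by 85 mm) begins 54 mm behind the grasp point. The pads swing forward as they close: fully open they stand 13 mm farther back than shut.
Start: joints at [-1.187, 0.052, 1.401, -0, 1.689, -0.07], TCP at [0.23, -0.472, 0.195] pointing down, gripper open.
Joint ranges: [-2.9, 2.9], [-0.91, 2.17], [0.12, 2.37], [-1.06, 4.2], [0.26, 2.73], [-2.93, 2.93]. Speed limits (rad/s): [2.57, 2.57, 3.01, 3.14, 3.14, 3.14].

INTERFACE

Orientations are given as a rotation vector (axis times angle).
In Python, from workcell import manip gives the robot as it stands.
- The arm moves only by the shell command python3 -m creep 'ROWS' [FORCE]. ROWS is JSON, a list of rows, each a list of 5 numbers: the shift along the tool's x, y, z in cm, then the turn about the tool's x in degrees, then the finger opening in cm, from 0 to 8.54. In form: [[tx, ty, tz, turn, hand], ...]. A call has 1 to 20 rows; each row is the pose to reach, as a shift and turn from the pose commanded when the call began, along the tool's axes at that moment; what a row does not reach only later rows make up. A row lasts 1/8 s, in which the tool goes at most 62.5 mm and 10.7 degrees, less where a joint would pass 70% of its speed; a pose out of reach is approached as far as the arm can. A call with a gripper value outside its range is refused whole. The fingers move at their own pace and stop on an object; FORCE is the grip in N (left out, the last holds). Time passes only in rows, so rows that repeat a pose let the fingers close. It gives the time, the measured TCP pose, the force and the opening at its end, in the units of the state.
- manip.read_state(): the state, without advancing time (a new reading comes with each control period).
- manip.grab_frame(name): name is "scene" or "top" or "wrist"; returns a dict with "frame" (400x640x3 uint8, red, green, blue), "range_z" (400x640 float32, m along the optical axis (not along the pixel's ray), 0 where there is no reading), "K" (3x3 intrinsics, pixels), "pose" (4x4, takes a point from camera to world coordinates); the wrist camera has in their place "hand_eye" (4x4, takes a point from camera to tool coordinates, whose origin is the TCP and whose axes are the tool frame's). Camera axes: x right, y down, z forward; pixel columns grow to the right and rows downward; lengths in m; the calibration is good to about 2 mm. A picture is of the moment at which its call begins: read the wrist's pose just before it.
- manip.close_job(): hands the job in, once; it reports no verdict.
The state is a dict: "time": time; "joint_pos": joint angles; "dq": joint speeds; "joint_torque": joint torques, N m; "position": TCP position; "orientation": TCP orientation; "wrist_force": force on the tool from outside, world axes, zero at the start; "torque": the same for the moment, N m; "opening": finger opening in m.
Only numpy, scipy, OpenCV 4.12 (cv2) and the standard library are available. Lean on these libraries where they do the work, as an engineer would, in place of code of your own. Each camera call takes 0.05 s, during which the arm holds its last target. There are 200 camera calls.

TASK

Clamp the bound file in the blue sealing press: turn the crank clockwise (seen from above) until the round clamp pad meets the file, and then about half a turn more. Then push the orange paddle of the spring-loaded seal lever down until its black pointer stands in the middle of the green band, never down into the red, and keep it there: finish while still holding the lever in the green. The file must stay where it lies, and everything else on the desk is to be left alone.

Things in the scene. Friction and masses are not known exactly. Their poses are not given: they have to be found in the camera images.
- press: Blue sealing press fixed to the desk: bed 200 (x) by 420 (y) by 30 mm, uprights at y = +-170 mm, a beam along y across them (50 mm wide, top at 175 mm). Origin: under the bed's centre, on the desk. Crank axis at y = +95 mm; the seal lever's pivot at y = -45 mm, 210 mm high; the lever points to -y, past the bed's end.
- crank_axis (a point): Point on the crank's vertical axis (fixed on the press), 215 mm above the desk, 10 mm above the top of the crank arm.
- crank (a joint): Crank angle, rad, growing clockwise seen from above; the pad goes down 12 mm a turn. It meets the file at about 9.4; half a turn more is 12.5; stop at 13.2. At 0 the crank arm points along the press's +x. Stays where it is left (friction 0.08 N m) and never moves up or down. Starts between 0.6 and 5.
- crank_handle: Orange upright handle on the crank arm, 18 mm thick, 45 mm tall, 50 mm from the crank axis; it spins freely on its own axis, so a gripper can hold it and go round without turning. Origin: centre of its lower end, 205 mm above the desk, level with the top of the crank arm; the hub reaches 2 mm higher. Its own yaw means nothing.
- clamp_pad: Round dark steel clamp pad, 64 mm across, 10 mm thick, under the clamp spindle. Origin: centre of its underside. Sits on a 3 N/mm spring: half a turn after touching it presses with about 18 N.
- file: Hard-cover bound file, buff, 165 (x) by 240 (y) by 30 mm, 0.7 kg, lying loose on the press's bed under pad and die. Origin: centre of its underside, 30 mm above the desk; its top is 60 mm above the desk.
- seal_lever (a joint): Lever angle, rad: 0 at rest (outer end 0.25 rad above level), growing as it is pressed, stop at 0.42. On its +x side a scale with a black pointer: white up to 0.16, green 0.16 to 0.28 (middle 0.22), red from 0.28. A spring returns it: the paddle needs about 3 N to start, 9 N in the green. It moves the die 40 mm per rad.
- seal_grip: Orange paddle on the lever's outer end, 40 (x) by 60 (along the lever) by 16 mm, flat on top, to push down with shut fingers. Origin: centre of its upper face, 200 mm along the lever from the pivot and 12 mm above its centre line; about 271 mm above the desk at rest, 228 mm at the middle of the green. z is the face's normal.
- seal_die: Round brass seal die, 48 mm across, 12 mm thick, under the seal ram. Origin: centre of its underside, 4.5 mm above the file at rest; sprung 1.5 N/mm.
- rubber_stamp: Bystander: wooden hand stamp, foot 50 by 35 mm, 70 mm tall, near the press. Origin under its centre.
- ink_pad: Bystander: black ink pad, 70 by 110 by 18 mm, near the press. Origin under its centre.
- mug: Bystander: white mug, 80 mm across, 90 mm tall, near the crank end of the press. Origin under its centre.
- telephone: Bystander: cream desk telephone, 160 by 200 mm, 110 mm tall. Origin under its centre.
- stapler: Bystander: red and black stapler, 150 by 36 mm, 46 mm tall. Origin under its centre.
- pen_cup: Bystander: dark cup of pens, 76 mm across, 160 mm tall with the pens. Origin under its centre.

How it is judged:
On the way, in this order (a step that is already met when the one before it is completed fails the run):
1. the pad is cranked down and presses on the file with more than 4 N while the seal lever is still at rest (contact force between clamp_pad and file above 4 N and value of joint seal_lever below 0.08 rad), for 0.2 s.
2. the seal lever is pressed into the green with the file clamped (contact force between clamp_pad and file above 4 N and value of joint seal_lever between 0.15 and 0.29 rad), for 0.3 s.
At the end, for the whole second after the job is handed in: The robot holds the paddle (more than 2 N) with the seal lever still between 0.15 and 0.29 rad (the green band), the die presses on the file with more than 1 N, the clamp pad with more than 4 N, and the file lies within 20 mm of where it was (all of step 2 and velocity of joint seal_lever between -0.1 and 0.1 rad/s and contact force between any of the fingers, the arm and seal_grip above 2 N and contact force between seal_die and file above 1 N and distance of file from where it was at the start of the episode below 0.02 m); the arm keeps its last pose, push and grip.
It fails at once if the seal lever is pushed deep into the red (beyond 0.33 rad) (value of joint seal_lever above 0.33 rad).
It fails at once if a bystander is moved by more than 30 mm (distance of any of rubber_stamp, ink_pad, mug, telephone, stapler, pen_cup from where it was at the start of the episode above 0.03 m).
It also fails if it takes over 67 s, if anything falls off the work surface, if the arm or the gripper's body presses on something with over 40 N, if the wrist force passes 120 N, or if a joint passes its speed limit or range.

## Working session

There is one attempt and no reset: what is moved stays moved. The work goes in short steps, Python scripts to look and compute and a shell command to move; the robot and the scene stay as the last step left them, time stands still between calls to the robot, and variables do not carry over. Pictures are saved under pics/ and viewed, about 8 in all and at most 12, crops included, and the job is handed in when it is done.

```bash
mkdir -p pics; python3 - <<'E'
from workcell import manip
import cv2,numpy as np
s=manip.read_state();print(s)
for n in("scene","top"):
    f=manip.grab_frame(n);cv2.imwrite(f"pics/{n}0.png",f["frame"][...,::-1]);np.savez(f"pics/{n}0.npz",**{k:np.array(v) for k,v in f.items()})
    print(n,f["K"],f["pose"])
E
```

```text
{'time': 0.0, 'joint_pos': array([-1.18732355e+00,  5.28269353e-02,  1.40177295e+00, -1.76439753e-05,
        1.68859421e+00, -7.03274109e-02]), 'dq': array([ 0.00149555, -0.00044302,  0.00137765, -0.00042884,  0.0001709 ,
        0.00020678]), 'joint_torque': array([-4.69762726e-04, -3.81665039e+01, -3.60186553e+01, -1.81439282e-05,
        6.14300472e-03,  4.85188050e-07]), 'position': array([ 0.23001457, -0.47151555,  0.19425328]), 'orientation': array([ 1.96979228,  0.45643409, -1.97033217]), 'wrist_force': array([0.25751466, 0.18662752, 0.62569095]), 'torque': array([-0.00929103,  0.02419687, -0.01627874]), 'opening': 0.08529936648582981}
scene [[466.23319386   0.         320.05828019]
 [  0.         466.23319386 198.56224202]
 [  0.           0.           1.        ]] [[-0.69493916  0.51964533 -0.4970194   1.27830191]
 [ 0.71877405  0.48222263 -0.50082451  0.78360031]
 [-0.02057711 -0.70528722 -0.70862297  1.25749741]
 [ 0.          0.          0.          1.        ]]
top [[390.40068874   0.         317.29576185]
 [  0.         390.40068874 203.78061886]
 [  0.           0.           1.        ]] [[ 0.00664906 -0.98392805  0.17844153  0.31673555]
 [-0.9999641  -0.00560509  0.00635399  0.02048462]
 [-0.00525168 -0.17847737 -0.98393     1.36566622]
 [ 0.          0.          0.          1.        ]]
```

View pics/top0.png

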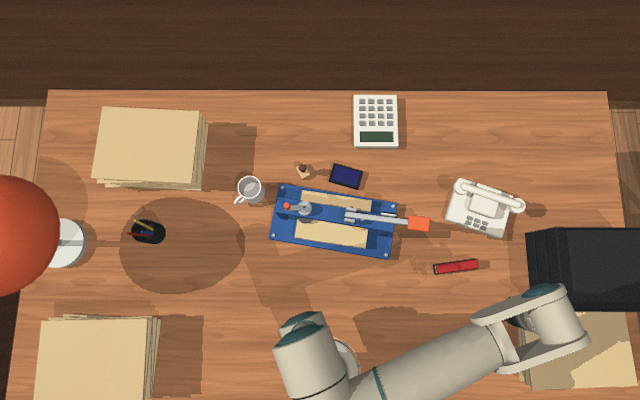

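View pics/scene0.png

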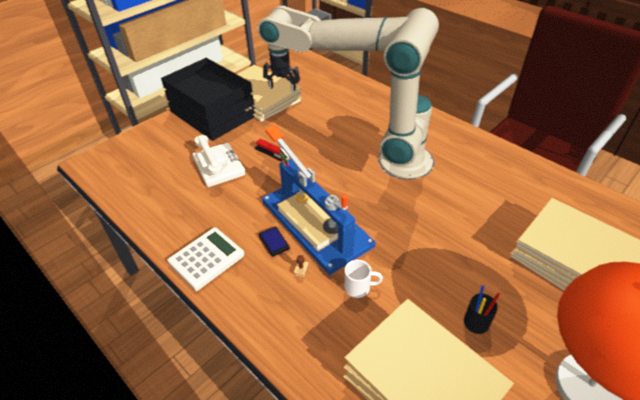

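The top view shows the press at about (335,223) with its crank handle at (287,206), hub at (305,208) and paddle at (418,223). The mug at (249,188) is near the handle. The scene view agrees. Next I measure.

```bash
cat > h.py <<'E'
import numpy as np,cv2
from workcell import manip
from scipy.spatial.transform import Rotation as R
def cloud(f,T=None):
    K=f["K"];z=f["range_z"];v,u=np.indices(z.shape)
    P=np.stack([(u-K[0,2])/K[0,0]*z,(v-K[1,2])/K[1,1]*z,z],-1)
    T=f["pose"] if T is None else T
    return P@T[:3,:3].T+T[:3,3]
def wristT(s,f):
    T=np.eye(4);T[:3,:3]=R.from_rotvec(s["orientation"]).as_matrix();T[:3,3]=s["position"];return T@f["hand_eye"]
def hsv(f): return cv2.cvtColor(f["frame"],cv2.COLOR_RGB2HSV)
E
python3 - <<'E'
from h import *
s=manip.read_state();print(R.from_rotvec(s["orientation"]).as_matrix().round(3))
for n in("top","scene"):
    f=dict(np.load(f"pics/{n}0.npz"));P=cloud(f);h=hsv(f).astype(int)
    W=(P[...,0]>.2)&(P[...,0]<.7)&(abs(P[...,1])<.45)&(f["range_z"]>0)
    o=((h[...,0]<14)&(h[...,1]>185)&(h[...,2]>150)&W&(P[...,2]>.17)).astype(np.uint8)
    k,l,st,c=cv2.connectedComponentsWithStats(o)
    for i in range(1,k):
        if st[i,4]>5:
            q=P[l==i];print(n,c[i].round(),st[i,4],"med",np.median(q,0).round(4),"min",q.min(0).round(3),"max",q.max(0).round(3))
    b=(h[...,0]>100)&(h[...,0]<125)&(h[...,1]>130)&W
    bed=P[b&(abs(P[...,2]-.03)<.008)];
    if len(bed)>50: print("bed",cv2.minAreaRect(bed[:,:2].astype(np.float32)),len(bed))
    bm=P[b&(abs(P[...,2]-.175)<.008)]
    if len(bm)>20: print("beam",cv2.minAreaRect(bm[:,:2].astype(np.float32)),len(bm),bm.mean(0))
    m=W&(P[...,2]>.19)&(P[...,2]<.225)&(h[...,1]<80);q=P[m];print("hub/arm grey",len(q),q.mean(0).round(4),q.min(0).round(3),q.max(0).round(3))
E
```

```text
[[-0.001  0.438 -0.899]
 [ 0.001 -0.899 -0.438]
 [-1.    -0.001 -0.   ]]
bed ((0.5494332909584045, -0.03273355960845947), (0.4155447781085968, 0.29488885402679443), 80.5127182006836) 2178
beam ((0.5023291707038879, -0.02435740828514099), (0.36775636672973633, 0.050329916179180145), 80.42462921142578) 1109 [ 0.49897046 -0.01665784  0.17472946]
hub/arm grey 439 [ 0.4935 -0.0022  0.2094] [ 0.202 -0.194  0.19 ] [0.538 0.125 0.225]
scene [274. 133.] 170 med [ 0.4633 -0.2549  0.2726] min [ 0.438 -0.288  0.256] max [ 0.485 -0.223  0.282]
scene [344. 200.] 66 med [0.5182 0.1234 0.2394] min [0.507 0.112 0.214] max [0.524 0.129 0.254]
bed ((0.5622836351394653, -0.023691952228546143), (0.2728371322154999, 0.4444862902164459), 0.09420670568943024) 1652
beam ((0.5038119554519653, -0.020795762538909912), (0.36637550592422485, 0.04808103293180466), 80.46759796142578) 797 [0.51164991 0.00183646 0.17620054]
hub/arm grey 376 [ 0.4871 -0.0051  0.2086] [ 0.205 -0.202  0.19 ] [0.538 0.129 0.225]
```

```bash
python3 -m creep '[[-8,0,0,0,6],[-16.5,-2,-2,0,6],[-16.5,-6,-7.5,0,6],[-16.5,-10,-12.6,0,6],[-16.5,-14,-17.7,0,6],[-16.5,-18,-22.8,0,6],[-16.5,-22,-27.9,0,6],[-16.5,-26,-33,0,6],[-16.5,-30,-38,0,6],[-16.5,-34,-43,0,6],[-16.5,-38,-48,0,6],[-16.5,-40.7,-51.5,0,6],[-16.5,-40.7,-51.5,0,6],[-16.5,-40.7,-51.5,0,6],[-16.5,-40.7,-51.5,0,6],[-16.5,-40.7,-51.5,0,6],[-16.5,-40.7,-51.5,0,6]]' 40
cat > look.py <<'E'
import sys
from h import *
s=manip.read_state();f=manip.grab_frame("wrist");T=wristT(s,f);P=cloud(f,T);h=hsv(f).astype(int)
cv2.imwrite(f"pics/{sys.argv[1]}.png",f["frame"][...,::-1]);print(s["position"].round(4),s["wrist_force"].round(1),R.from_rotvec(s["orientation"]).as_matrix().round(3).tolist())
o=((h[...,0]<14)&(h[...,1]>185)&(h[...,2]>100)&(P[...,2]>.2)&(f["range_z"]>0)).astype(np.uint8)
k,l,st,c=cv2.connectedComponentsWithStats(o)
for i in range(1,k):
    if st[i,4]>60:
        q=P[l==i];t=q[q[:,2]>q[:,2].max()-.006];print(c[i].round(),st[i,4],"top",(t.min(0)+t.max(0))/2,t.min(0).round(4),t.max(0).round(4))
E
python3 look.py w1
```

```text
time: 2.22
position: [0.5145, 0.1189, 0.3605]
orientation: [1.971, 0.453, -1.969]
wrist_force: [0.1, 0.8, 0.3]
opening: 0.0598
[0.5145 0.1189 0.3605] [0.1 0.8 0.3] [[0.001, 0.437, -0.899], [-0.0, -0.899, -0.437], [-1.0, 0.0, -0.001]]
[317. 182.] 323 top [0.51559971 0.11906293 0.24897487] [0.5073 0.1106 0.2461] [0.5239 0.1275 0.2518]
[581. 361.] 1888 top [ 0.45815397 -0.27364731  0.27622069] [ 0.4387 -0.2894  0.2732] [ 0.4776 -0.2579  0.2792]
```

View pics/w1.png

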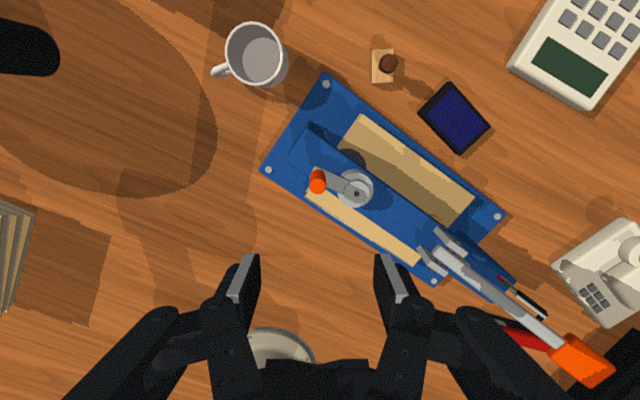

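```bash
python3 - <<'E'
from h import *
s=manip.read_state();f=manip.grab_frame("wrist");P=cloud(f,wristT(s,f));h=hsv(f).astype(int)
g=(h[...,1]<70)&(abs(P[...,2]-.207)<.012)&(np.hypot(P[...,0]-.5189,P[...,1]-.07)<.035)
q=P[g];print("hub",len(q),q[:,2].min(),q[:,2].max())
from scipy.optimize import least_squares
u,v=f["frame"].shape[1],0
qq=q[np.hypot(*(q[:,:2]-[.5189,.07]).T)<.03];print(cv2.minEnclosingCircle(q[q[:,1]<.075][:,:2].astype(np.float32)))
A=np.array([.5189,.0700]);H=np.array([.5156,.1191]);d=H-A;a0=np.arctan2(d[1],d[0]);print(np.degrees(a0),np.hypot(*d))
a0press=a0+np.radians(9.55);print("theta",(-a0press)%(2*np.pi))
ty=np.array([.438,-.899]);tz=np.array([-.899,-.438])
for k in range(0,370,10):
    a=a0-np.radians(k);D=.05*np.array([np.cos(a)-np.cos(a0),np.sin(a)-np.sin(a0)])*100
    print(k,round(D@ty,1),round(D@tz,1),end=' | ')
E
python3 -m creep '[[4,0,-0.1,0,6],[8,0,-0.1,0,6],[12,0,-0.1,0,6],[14.6,0,-0.1,0,6],[14.6,0,-0.1,0,6],[14.6,0,-0.1,0,6],[14.6,0,-0.1,0,1],[14.6,0,-0.1,0,1],[14.6,0,-0.1,0,1],[14.6,0,-0.1,0,1],[14.6,0,-0.1,0,1],[14.6,0,-0.1,0,1],[14.6,0,-0.1,0,1]]' 40
```

```text
hub 1027 0.19501759602560131 0.21161411909686384
((0.5165858864784241, 0.06917043775320053), 0.021964749321341515)
93.84505389562041 0.04921077117867591
theta 4.4786011864240205
0 0.0 0.0 | 10 0.4 -0.8 | 20 0.9 -1.5 | 30 1.6 -2.1 | 40 2.3 -2.5 | 50 3.1 -2.9 | 60 3.9 -3.1 | 70 4.8 -3.1 | 80 5.7 -3.0 | 90 6.5 -2.7 | 100 7.3 -2.4 | 110 8.0 -1.8 | 120 8.6 -1.2 | 130 9.1 -0.5 | 140 9.4 0.3 | 150 9.6 1.2 | 160 9.6 2.1 | 170 9.5 2.9 | 180 9.3 3.8 | 190 8.9 4.5 | 200 8.3 5.2 | 210 7.7 5.8 | 220 7.0 6.3 | 230 6.2 6.6 | 240 5.3 6.8 | 250 4.4 6.9 | 260 3.6 6.8 | 270 2.7 6.5 | 280 2.0 6.1 | 290 1.3 5.6 | 300 0.7 5.0 | 310 0.2 4.2 | 320 -0.1 3.4 | 330 -0.3 2.6 | 340 -0.4 1.7 | 350 -0.3 0.8 | 360 -0.0 0.0 | time: 3.95
position: [0.5155, 0.1201, 0.2141]
orientation: [1.969, 0.455, -1.969]
wrist_force: [0.6, 0.0, 0.7]
opening: 0.0099
```

Opening is 9.9 mm, but the handle is 18 mm thick, so the grasp missed. I look.

```bash
python3 look.py w2; python3 - <<'E'
from h import *
f=manip.grab_frame("scene");cv2.imwrite("pics/s2.png",cv2.resize(f["frame"][120:280,240:440,::-1],None,fx=3,fy=3))
a=cv2.imread("pics/w2.png");b=cv2.resize(cv2.imread("pics/s2.png"),(500,400));cv2.imwrite("pics/c2.png",cv2.resize(np.hstack([a,b]),(798,280)))
E
```

```text
[0.5155 0.1201 0.2141] [0.6 0.  0.7] [[0.0, 0.438, -0.899], [-0.0, -0.899, -0.438], [-1.0, 0.0, -0.0]]
[318. 246.] 1130 top [0.51692356 0.12153445 0.25268729] [0.5074 0.1128 0.2497] [0.5265 0.1303 0.2557]
```

View pics/c2.png

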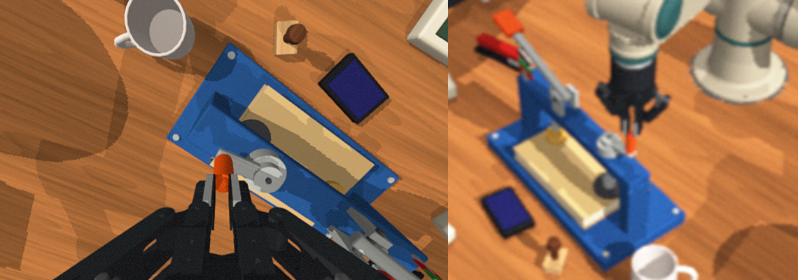

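The handle (combined view 222,170) appears just ahead of the fingertips. I check it in tool coordinates.

```bash
python3 - <<'E'
from h import *
s=manip.read_state();f=manip.grab_frame("wrist");E=f["hand_eye"];P=cloud(f,E);h=hsv(f).astype(int)
print(E.round(3));Ei=np.linalg.inv(E)
for p in([0,0,0],[-.019,0,0],[-.036,0,0],[-.036,.009,0],[-.036,0,-.009]):
    c=f["K"]@(Ei[:3,:3]@p+Ei[:3,3]);print(p,(c[:2]/c[2]).round())
o=(h[...,0]<14)&(h[...,1]>185)&(h[...,2]>100)&(P[...,0]>-.06)&(P[...,0]<.02)&(f["range_z"]>0)
q=P[o]
for a in np.arange(-.045,.015,.006):
    t=q[(q[:,0]>a)&(q[:,0]<a+.006)]
    if len(t)>5: print("x",a.round(3),len(t),"y",t[:,1].min().round(4),t[:,1].max().round(4),"z",t[:,2].min().round(4),t[:,2].max().round(4))
n=(~o)&(abs(P[...,1])<.03)&(abs(P[...,2])<.03)&(P[...,0]<.0)&(P[...,0]>-.05);q=P[n]
for sg in(1,-1):
    t=q[sg*q[:,1]>0];print("finger",len(t),t.min(0).round(4),t.max(0).round(4))
x=f["frame"][180:340,220:420,::-1];cv2.imwrite("pics/c3.png",cv2.resize(x,None,fx=3,fy=3))
E
```

```text
[[ 0.001 -0.329  0.944 -0.179]
 [ 1.    -0.001 -0.001 -0.   ]
 [ 0.001  0.944  0.329 -0.084]
 [ 0.     0.     0.     1.   ]]
[0, 0, 0] [317. 233.]
[-0.019, 0, 0] [317. 246.]
[-0.036, 0, 0] [317. 261.]
[-0.036, 0.009, 0] [333. 261.]
[-0.036, 0, -0.009] [317. 246.]
x -0.045 9 y -0.0063 0.0048 z -0.0105 -0.0064
x -0.039 477 y -0.005 0.0044 z -0.0079 0.0099
x -0.033 113 y -0.0057 0.008 z -0.0088 -0.0045
x -0.027 128 y -0.0071 0.0095 z -0.0086 -0.0012
x -0.021 123 y -0.0074 0.0092 z -0.0083 -0.0012
x -0.015 103 y -0.0075 0.0094 z -0.0084 -0.0005
x -0.009 89 y -0.007 0.0096 z -0.0082 -0.0007
x -0.003 88 y -0.0065 0.0092 z -0.0083 -0.0018
x 0.003 16 y 0.0 0.2664 z -0.0079 0.1583
x 0.009 43 y 0.2414 0.2785 z 0.1421 0.167
finger 250 [-0.0499  0.0046 -0.0113] [-0.      0.0181  0.0123]
finger 249 [-0.05   -0.0188 -0.0111] [-0.0024 -0.0052  0.0115]
```

View pics/c3.png

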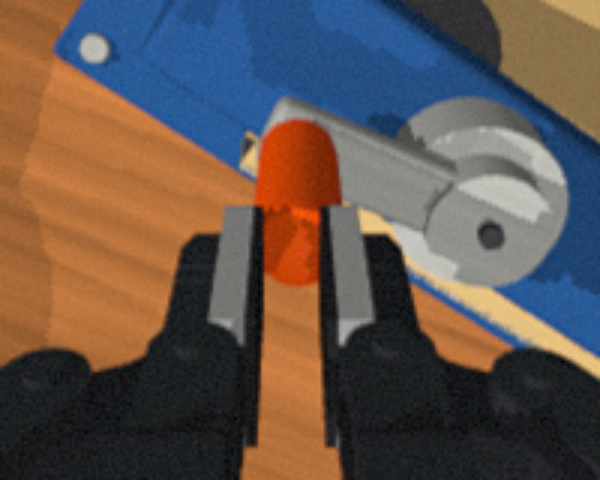

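The handle lies centred between the pads (z −8.5 to +9.9 mm). The opening reading may just be odd, so I close fully and see where the fingers stop.

```bash
python3 -m creep '[[0,0,0,0,0],[0,0,0,0,0],[0,0,0,0,0],[0,0,0,0,0]]' 40;  python3 -m creep '[[0,0.2,-0.4,0,0],[0,0.4,-0.8,0,0],[0,0.7,-1.1,0,0],[0,0.9,-1.5,0,0],[0,0.9,-1.5,0,0]]'; python3 - <<'E'
from h import *
s=manip.read_state();f=manip.grab_frame("wrist");x=f["frame"][180:340,220:420,::-1];cv2.imwrite("pics/c4.png",cv2.resize(x,None,fx=3,fy=3))
E
```

```text
time: 4.6
position: [0.5155, 0.1201, 0.2141]
orientation: [1.969, 0.455, -1.969]
wrist_force: [-0.3, 0.1, 0.2]
opening: 0.0
time: 5.22
position: [0.5332, 0.1186, 0.2139]
orientation: [1.969, 0.455, -1.97]
wrist_force: [-0.4, -0.5, -0.6]
opening: 0.0003
```

View pics/c4.png

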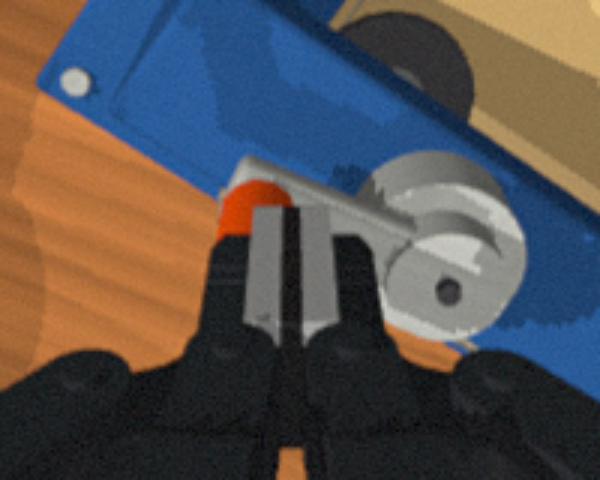

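The crank did not move and the fingers shut to 0, so they did not engage the handle. I compare the real fingertip height in the scene camera.

```bash
python3 - <<'E'
from h import *
s=manip.read_state();p=s["position"]
f=manip.grab_frame("scene");P=cloud(f);h=hsv(f).astype(int)
m=(np.hypot(P[...,0]-p[0],P[...,1]-p[1])<.06)&(P[...,2]>.19)&(P[...,2]<.34)&(f["range_z"]>0)
o=m&(h[...,0]<14)&(h[...,1]>185);q=P[o];print("handle",q.min(0).round(3),q.max(0).round(3),np.median(q,0).round(3),len(q))
g=m&(h[...,2]<90)&~o
for a in np.arange(.2,.33,.01):
    t=P[g&(P[...,2]>a)&(P[...,2]<=a+.01)]
    if len(t): print("dark",a.round(2),len(t),t.min(0).round(3),t.max(0).round(3))
v,u=np.where(m);print(u.min(),u.max(),v.min(),v.max());x=f["frame"][150:230,300:400,::-1];cv2.imwrite("pics/s5.png",cv2.resize(x,None,fx=6,fy=6,interpolation=cv2.INTER_NEAREST))
E
```

```text
handle [0.506 0.115 0.212] [0.531 0.132 0.27 ] [0.519 0.126 0.234] 54
dark 0.27 3 [0.529 0.131 0.271] [0.535 0.132 0.278]
dark 0.28 9 [0.53  0.11  0.281] [0.542 0.133 0.289]
dark 0.29 25 [0.524 0.085 0.29 ] [0.552 0.137 0.3  ]
dark 0.3 73 [0.513 0.087 0.301] [0.557 0.153 0.31 ]
dark 0.31 56 [0.508 0.082 0.31 ] [0.561 0.16  0.32 ]
dark 0.32 65 [0.514 0.077 0.321] [0.564 0.166 0.33 ]
321 359 175 210
```

View pics/s5.png

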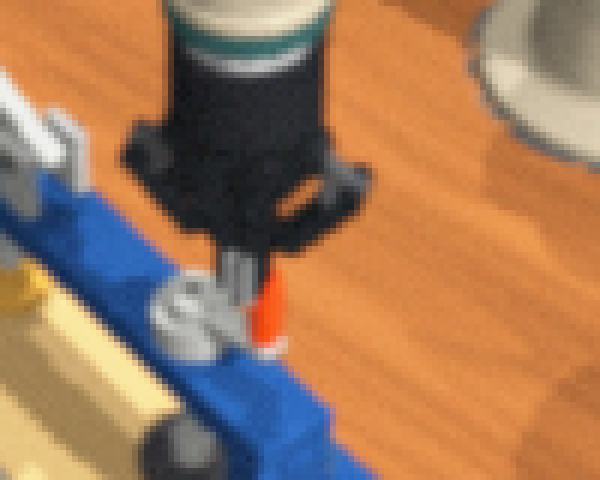

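```bash
python3 - <<'E'
from h import *
s=manip.read_state();print(s["position"],s["opening"],s["joint_pos"].round(3))
f=manip.grab_frame("scene");P=cloud(f)
for u in(338,341,344):
  for v in range(188,212,2): print(u,v,P[v,u].round(3),f["frame"][v,u])
Ti=np.linalg.inv(f["pose"])
for z in(.214,.233,.25):
    c=f["K"]@(Ti[:3,:3]@[s["position"][0],s["position"][1],z]+Ti[:3,3]);print(z,c[:2]/c[2])
E
```

```text
[0.53294567 0.11862411 0.21400664] -4.1697919809602586e-05 [ 0.151  0.108  1.305 -0.     1.729  1.268]
338 188 [0.544 0.12  0.307] [36 36 40]
338 190 [0.543 0.119 0.298] [37 42 44]
338 192 [0.542 0.118 0.287] [131 131 132]
338 194 [0.54  0.116 0.276] [129 130 131]
338 196 [0.541 0.118 0.27 ] [124 127 126]
338 198 [0.54  0.116 0.26 ] [136 137 137]
338 200 [0.505 0.085 0.204] [132 130 127]
338 202 [0.515 0.094 0.208] [162 165 160]
338 204 [0.52  0.099 0.206] [175 175 172]
338 206 [0.524 0.102 0.203] [134 136 132]
338 208 [0.51  0.09  0.175] [ 49  73 114]
338 210 [0.52  0.099 0.179] [ 33  77 139]
341 188 [0.541 0.129 0.31 ] [27 30 30]
341 190 [0.537 0.126 0.298] [33 33 36]
341 192 [0.543 0.131 0.297] [77 79 77]
341 194 [0.538 0.127 0.282] [143 141 143]
341 196 [0.539 0.128 0.276] [133 133 133]
341 198 [0.539 0.128 0.266] [137 139 139]
341 200 [0.541 0.13  0.261] [169 142 135]
341 202 [0.509 0.102 0.209] [168  99  77]
341 204 [0.514 0.106 0.207] [164 108  94]
341 206 [0.519 0.111 0.205] [177 131 119]
341 208 [0.521 0.113 0.199] [118 123 139]
341 210 [0.511 0.104 0.176] [ 52 104 186]
344 188 [0.537 0.137 0.313] [30 34 35]
344 190 [0.533 0.134 0.3  ] [32 34 37]
344 192 [0.535 0.136 0.295] [57 41 37]
344 194 [0.533 0.134 0.283] [80 46 43]
344 196 [0.53  0.132 0.272] [131  53  39]
344 198 [0.529 0.131 0.262] [221  71  35]
344 200 [0.521 0.124 0.243] [246  83  27]
344 202 [0.52  0.124 0.233] [247  87  29]
344 204 [0.522 0.125 0.226] [247  82  21]
344 206 [0.519 0.123 0.214] [250  89  31]
344 208 [0.52  0.124 0.206] [232 197 187]
344 210 [0.519 0.123 0.196] [108 134 173]
0.214 [339.92387374 207.60228793]
0.233 [339.98346635 203.31678242]
0.25 [340.03774568 199.41337246]
```

The scene depth shows the shut fingertips ending at z≈0.258, about 44 mm above the reported TCP, so the fingers closed just over the handle's top. The tool is evidently shorter than stated, and I go by the measurement. I open, move back over the handle, lower 2 cm and check.

```bash
python3 -m creep '[[0,0,0,0,5],[0,-0.4,0.7,0,5],[0,-0.9,1.5,0,5],[0,-0.9,1.5,0,5],[0,-0.9,1.5,0,5],[1,-0.9,1.5,0,5],[2,-0.9,1.5,0,5],[2,-0.9,1.5,0,5],[2,-0.9,1.5,0,5]]' 40
python3 - <<'E'
from h import *
s=manip.read_state();f=manip.grab_frame("wrist");E=f["hand_eye"];P=cloud(f,E)
m=(abs(P[...,1])<.06)&(abs(P[...,2])<.02)&(P[...,0]>-.1)&(f["range_z"]>0)&(f["frame"].max(-1)<170)&(np.ptp(f["frame"].astype(int),axis=-1)<12)
q=P[m]
for sg in(1,-1):
    t=q[sg*q[:,1]>.008];print(len(t),"x pct",np.percentile(t[:,0],[50,90,97,100]).round(4),"y",np.abs(t[:,1]).min().round(4))
f2=manip.grab_frame("scene")
a=f["frame"][160:360,200:440,::-1];b=f2["frame"][150:230,300:396,::-1]
cv2.imwrite("pics/c6.png",np.hstack([cv2.resize(a,(396,330)),cv2.resize(b,(396,330))]))
E
```

```text
time: 6.5
position: [0.5156, 0.1201, 0.194]
orientation: [1.969, 0.455, -1.97]
wrist_force: [-0.1, -0.5, -0.4]
opening: 0.05
8519 x pct [-8.020e-02 -1.000e-04  1.141e-01  1.628e-01] y 0.0081
5886 x pct [-0.0923 -0.0612 -0.0505  0.0199] y 0.0089
```

View pics/c6.png

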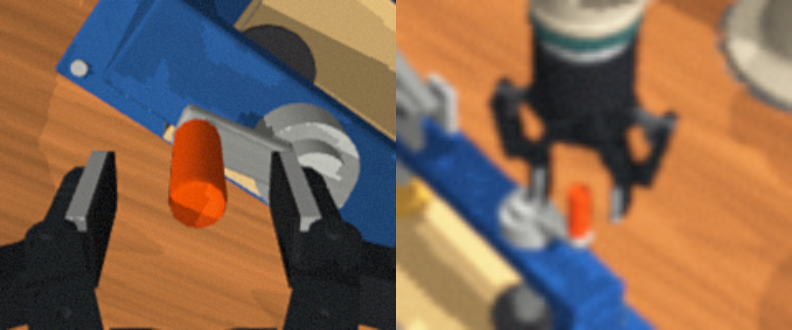

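The handle is centred between the open fingers, with tips now near z≈0.244. I lower 2.3 cm more and close.

```bash
python3 -m creep '[[1,0,0,0,5],[2.3,0,0,0,5],[2.3,0,0,0,5],[2.3,0,0,0,0.8],[2.3,0,0,0,0.8],[2.3,0,0,0,0.8],[2.3,0,0,0,0.8],[2.3,0,0,0,0.8],[2.3,0,0,0,0.8]]' 40
```

```text
time: 7.72
position: [0.5159, 0.1198, 0.1716]
orientation: [1.97, 0.453, -1.968]
wrist_force: [1.0, -4.9, 3.6]
opening: 0.0169
```

Gripped at 16.9 mm. Now the crank: first 180° clockwise.

```bash
python3 -m creep '[[0,0.4,-0.8,0,0.8],[0,0.9,-1.5,0,0.8],[0,1.6,-2.1,0,0.8],[0,2.3,-2.5,0,0.8],[0,3.1,-2.9,0,0.8],[0,3.9,-3.1,0,0.8],[0,4.8,-3.1,0,0.8],[0,5.7,-3.0,0,0.8],[0,6.5,-2.7,0,0.8],[0,7.3,-2.4,0,0.8],[0,8.0,-1.8,0,0.8],[0,8.6,-1.2,0,0.8],[0,9.1,-0.5,0,0.8],[0,9.4,0.3,0,0.8],[0,9.6,1.2,0,0.8],[0,9.6,2.1,0,0.8],[0,9.5,2.9,0,0.8],[0,9.3,3.8,0,0.8],[0,9.3,3.8,0,0.8]]'
python3 - <<'E'
from h import *
s=manip.read_state();f=manip.grab_frame("wrist");E=f["hand_eye"];P=cloud(f,E);h=hsv(f).astype(int)
o=(h[...,0]<14)&(h[...,1]>185)&(abs(P[...,1])<.03)&(abs(P[...,2])<.03)&(P[...,0]>-.1);q=P[o];print(len(q),q.min(0),q.max(0))
E
```

```text
time: 10.1
position: [0.5215, 0.0199, 0.1716]
orientation: [1.969, 0.455, -1.97]
wrist_force: [-2.4, 0.6, 7.5]
opening: 0.0169
2735 [-0.08057188 -0.00902859 -0.0067377 ] [-0.0372186   0.00867375  0.01199092]
```

Held and turning, with low forces. Next half turn:

```bash
python3 -m creep '[[0,-0.4,0.8,0,0.8],[0,-0.9,1.5,0,0.8],[0,-1.6,2.1,0,0.8],[0,-2.3,2.5,0,0.8],[0,-3.1,2.9,0,0.8],[0,-3.9,3.1,0,0.8],[0,-4.8,3.1,0,0.8],[0,-5.7,3.0,0,0.8],[0,-6.5,2.7,0,0.8],[0,-7.3,2.4,0,0.8],[0,-8.0,1.8,0,0.8],[0,-8.6,1.2,0,0.8],[0,-9.1,0.5,0,0.8],[0,-9.4,-0.3,0,0.8],[0,-9.6,-1.2,0,0.8],[0,-9.6,-2.1,0,0.8],[0,-9.5,-2.9,0,0.8],[0,-9.3,-3.8,0,0.8],[0,-9.3,-3.8,0,0.8]]'
python3 -m creep '[[0,0.4,-0.8,0,0.8],[0,0.9,-1.5,0,0.8],[0,1.6,-2.1,0,0.8],[0,2.3,-2.5,0,0.8],[0,3.1,-2.9,0,0.8],[0,3.9,-3.1,0,0.8],[0,4.8,-3.1,0,0.8],[0,5.7,-3.0,0,0.8],[0,6.5,-2.7,0,0.8],[0,7.3,-2.4,0,0.8],[0,7.3,-2.4,0,0.8],[0,7.3,-2.4,0,0.8]]'
python3 - <<'E'
from h import *
s=manip.read_state();f=manip.grab_frame("wrist");E=f["hand_eye"];P=cloud(f,E);h=hsv(f).astype(int)
o=(h[...,0]<14)&(h[...,1]>185)&(abs(P[...,1])<.03)&(abs(P[...,2])<.03)&(P[...,0]>-.1);q=P[o];c=(q.min(0)+q.max(0))/2;print(len(q),q.min(0),q.max(0))
R0=R.from_rotvec(s["orientation"]).as_matrix();w=s["position"]+R0@c;d=w[:2]-[.5185,.0700];a=np.arctan2(d[1],d[0])+np.radians(9.55)
print(w,np.hypot(*d),"theta",(-a)%(2*np.pi)+2*np.pi, s["wrist_force"])
g=manip.grab_frame("scene");Q=cloud(g);x=g["frame"][170:280,250:390,::-1];cv2.imwrite("pics/s7.png",cv2.resize(x,None,fx=5,fy=5))
np.savez("pics/s7.npz",**{k:np.array(v) for k,v in g.items()})
E
```

```text
time: 12.52
position: [0.5159, 0.1197, 0.1715]
orientation: [1.969, 0.453, -1.969]
wrist_force: [1.1, -2.3, 6.8]
opening: 0.0171
time: 14.02
position: [0.569, 0.0647, 0.1716]
orientation: [1.969, 0.454, -1.97]
wrist_force: [0.6, -1.4, 6.9]
opening: 0.0169
2743 [-0.0801362  -0.00916937 -0.00705929] [-0.03705037  0.00870444  0.01170422]
[0.5667942  0.06396126 0.23017227] 0.0486702777377582 theta 12.524086817283703 [ 0.56003193 -1.35720183  6.94518703]
```

View pics/s7.png

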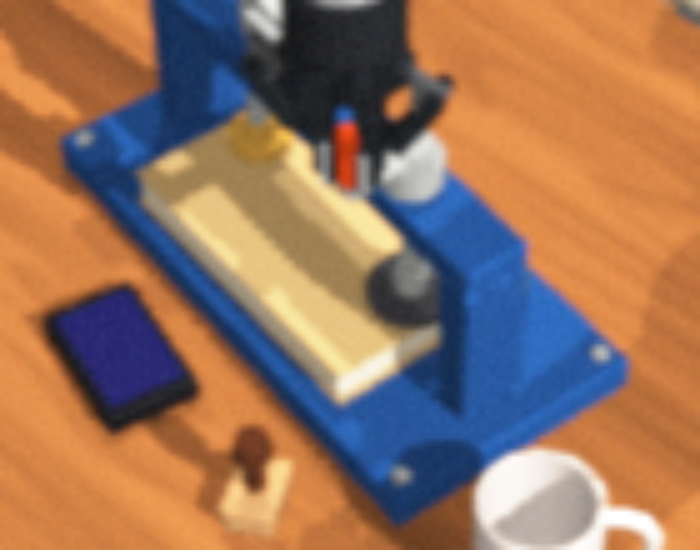

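Crank is at about 12.52 rad, and the pad (410,290) sits on the file. Release, rise, shut the fingers and go above the paddle.

```bash
python3 -m creep '[[0,0,0,0,4],[0,0,0,0,4],[0,0,0,0,4],[-4,0,0,0,4],[-9,0,0,0,4],[-13,0,0,0,4],[-13,4,4,0,0],[-13,8,8,0,0],[-13,12,12,0,0],[-13,16,15.5,0,0],[-13,20,19.5,0,0],[-13,24.5,23.7,0,0],[-13,24.5,23.7,0,0],[-13,24.5,23.7,0,0],[-13,24.5,23.7,0,0]]'
python3 look.py w8; python3 - <<'E'
from h import *
s=manip.read_state();p=s["position"];f=manip.grab_frame("scene");P=cloud(f)
m=(np.hypot(P[...,0]-p[0],P[...,1]-p[1])<.03)&(P[...,2]>.29)&(P[...,2]<.42);q=P[m];print("lowest",np.sort(q[:,2])[:8].round(3))
h=hsv(f).astype(int);o=(h[...,0]<14)&(h[...,1]>185)&(h[...,2]>150)&(np.hypot(P[...,0]-.463,P[...,1]+.255)<.06)&(P[...,2]>.24);q=P[o];print("paddle",np.median(q,0).round(4))
o=(h[...,0]<14)&(h[...,1]>185)&(h[...,2]>150)&(np.hypot(P[...,0]-.518,P[...,1]-.07)<.08)&(P[...,2]>.2);q=P[o];print("handle",np.median(q,0).round(4))
a=cv2.imread("pics/w8.png");b=f["frame"][100:220,220:370,::-1];cv2.imwrite("pics/c8.png",np.hstack([cv2.resize(a,(448,280)),cv2.resize(b,(350,280))]))
E
```

```text
time: 16.0
position: [0.464, -0.2578, 0.3012]
orientation: [1.968, 0.457, -1.968]
wrist_force: [0.6, 0.4, 0.7]
opening: -0.0003
[ 0.464  -0.2578  0.3012] [0.6 0.4 0.7] [[0.0, 0.44, -0.898], [0.0, -0.898, -0.44], [-1.0, -0.0, -0.0]]
[317. 216.] 3828 top [ 0.47424184 -0.25572371  0.34219401] [ 0.4726 -0.259   0.3413] [ 0.4758 -0.2524  0.3431]
lowest [0.336 0.341 0.344 0.345 0.347 0.347 0.348 0.348]
paddle [ 0.4624 -0.2548  0.2721]
handle [0.5699 0.0678 0.2387]
```

View pics/c8.png

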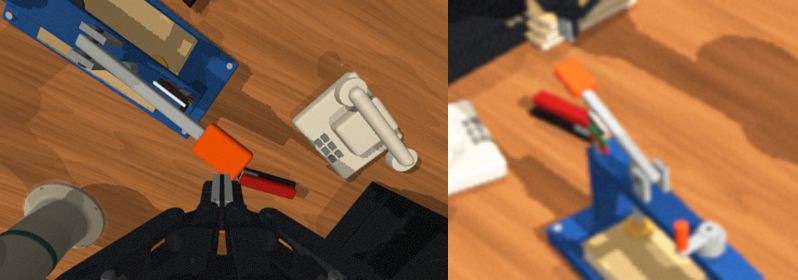

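The fingers are shut above the paddle, with tip z≈0.344, and the handle stays where I left it. I go down near contact, then in small steps watching the force.

```bash
python3 -m creep '[[3,0,0,0,0],[6,0,0,0,0],[6.5,0,0,0,0],[6.5,0,0,0,0]]'; for i in 1 2 ; do python3 -m creep '[[0.3,0,0,0,0],[0.3,0,0,0,0]]'; done;  python3 -m creep '[[0.4,0,0,0,0],[0.4,0,0,0,0],[0.4,0,0,0,0]]'
```

```text
time: 16.6
position: [0.4638, -0.2586, 0.2372]
orientation: [1.97, 0.455, -1.968]
wrist_force: [-0.0, -0.1, 1.3]
opening: -0.0003
time: 16.85
position: [0.4638, -0.2594, 0.2341]
orientation: [1.97, 0.453, -1.968]
wrist_force: [0.2, -0.2, 2.1]
opening: 0.0002
time: 17.1
position: [0.4636, -0.2592, 0.2302]
orientation: [1.97, 0.454, -1.969]
wrist_force: [0.4, -0.6, 3.2]
opening: -0.0002
time: 17.48
position: [0.4635, -0.259, 0.2262]
orientation: [1.97, 0.455, -1.969]
wrist_force: [1.0, -0.2, 3.4]
opening: 0.0002
```

Contact was at TCP≈0.230. I push down gently, short of the target, and measure.

```bash
python3 -m creep '[[0.5,0,0,0,0],[1.0,0,0,0,0],[1.5,0,0,0,0],[2,0,0,0,0],[2.5,0,0,0,0],[3.0,0,0,0,0],[3.3,0,0,0,0],[3.3,0,0,0,0],[3.3,0,0,0,0]]'
python3 - <<'E'
from h import *
s=manip.read_state();p=s["position"];f=manip.grab_frame("scene");P=cloud(f)
h=hsv(f).astype(int);o=(h[...,0]<14)&(h[...,1]>185)&(h[...,2]>150)&(np.hypot(P[...,0]-.463,P[...,1]+.26)<.06)&(P[...,2]>.19);q=P[o];print("paddle",np.median(q,0).round(4),q.max(0),q.min(0))
w=manip.grab_frame("wrist")
a=w["frame"][...,::-1];b=f["frame"][100:220,220:370,::-1];cv2.imwrite("pics/c9.png",np.hstack([cv2.resize(b,(400,320),interpolation=cv2.INTER_CUBIC),cv2.resize(a[120:300,180:405],(400,320))]))
E
```

```text
time: 18.6
position: [0.4636, -0.2604, 0.1944]
orientation: [1.97, 0.45, -1.968]
wrist_force: [-2.0, -5.9, 10.0]
opening: 0.0002
paddle [ 0.4707 -0.2506  0.2314] [ 0.48236169 -0.22995313  0.24983928] [ 0.43767407 -0.29971192  0.21867982]
```

View pics/c9.png

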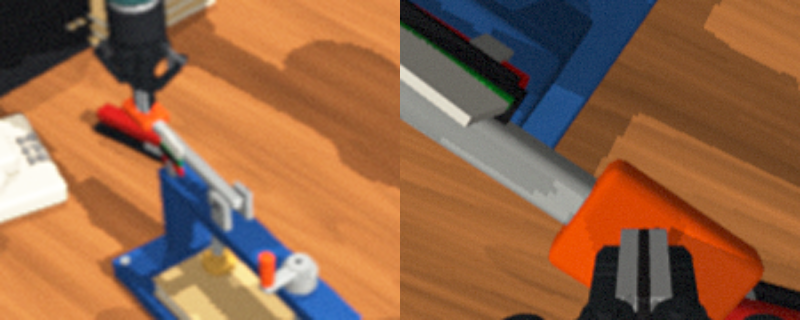

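The fingers press on the paddle at about 10 N, with an estimated angle of 0.18. I add 7 mm and measure the paddle's slope and height from depth.

```bash
python3 -m creep '[[0.3,0,0,0,0],[0.6,0,0,0,0],[0.7,0,0,0,0],[0.7,0,0,0,0],[0.7,0,0,0,0],[0.7,0,0,0,0]]'
python3 - <<'E'
from h import *
yd=np.array([.166,.986,0])
for n in("wrist","scene"):
    s=manip.read_state();f=manip.grab_frame(n);P=cloud(f,wristT(s,f) if n=="wrist" else None)
    h=hsv(f).astype(int)
    o=(h[...,0]<14)&(h[...,1]>185)&(h[...,2]>170)&(np.hypot(P[...,0]-.463,P[...,1]+.262)<.045)&(P[...,2]>.205)&(P[...,2]<.25)
    q=P[o];
    for _ in range(6):
        c=np.median(q,0) if _==0 else q.mean(0);nn=np.linalg.svd(q-c)[2][2];nn*=np.sign(nn[2]);q=q[abs((q-c)@nn)<max(.002,.01/(1+_))]
    zc=c[2]-(nn[:2]@(np.array([.4624,-.2636])-c[:2]))/nn[2]
    print(n,len(q),c.round(4),"angle",.25-np.arcsin(nn@yd),"z at centre",zc.round(4),"-> angle", .25-np.arcsin((zc-.012-.21)/.2))
s=manip.read_state();print(s["position"],s["wrist_force"])
f=manip.grab_frame("wrist");cv2.imwrite("pics/w10.png",cv2.resize(f["frame"][60:240,120:320,::-1],None,fx=3,fy=3,interpolation=cv2.INTER_CUBIC))
E
```

```text
time: 19.45
position: [0.4636, -0.2608, 0.1878]
orientation: [1.97, 0.448, -1.968]
wrist_force: [-1.8, -6.1, 10.9]
opening: 0.0
wrist 3134 [ 0.4672 -0.261   0.2242] angle 0.23289899518262958 z at centre 0.2243 -> angle 0.23863799262468405
scene 32 [ 0.4649 -0.2574  0.2248] angle 0.23523100670055958 z at centre 0.2251 -> angle 0.23442160872738108
[ 0.46355563 -0.26083522  0.18778185] [-1.74058287 -6.66361584 10.13401314]
```

View pics/w10.png

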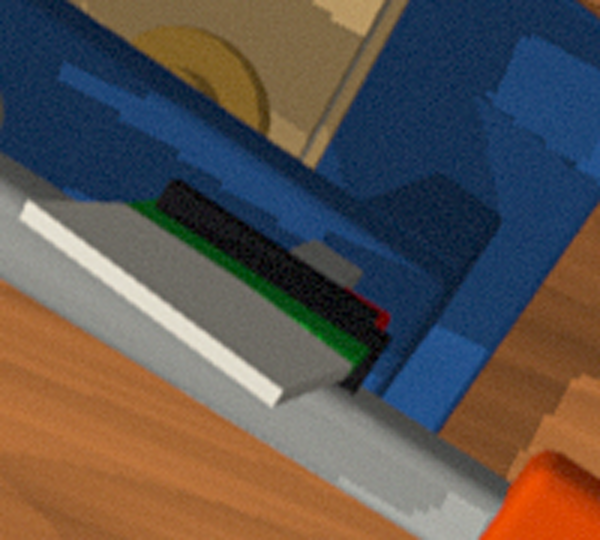

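The black pointer lies across the green (green above it, red below at (380,315)). Four estimates give 0.232–0.239 rad, inside the band. I hold briefly, check that it is steady, and hand in.

```bash
python3 -m creep '[[-0.1,0,0,0,0],[-0.1,0,0,0,0],[-0.1,0,0,0,0],[-0.1,0,0,0,0],[-0.1,0,0,0,0],[-0.1,0,0,0,0]]' && python3 -c "
from workcell import manip
print(manip.close_job())"
```

```text
time: 20.35
position: [0.4636, -0.2607, 0.1887]
orientation: [1.97, 0.448, -1.967]
wrist_force: [-2.3, -6.7, 11.1]
opening: -0.0001
the job is handed in; nothing more can be done
None
```

I clamped the file, pressed the seal lever into the green and handed the job in at 20.4 s with the lever still held; no verdict is reported.

- **Clamp:** I turned the crank about 460° clockwise, from about 4.48 to 12.52 rad. The target was 12.5. The camera showed the pad sitting on the file; its contact force was not measured directly.
- **Lever:** Depth readings of the paddle put the lever at 0.23–0.24 rad, and the pointer was over the green. I then backed off 1 mm, which brings it to about 0.23. The band is 0.16–0.28. The arm was steady, with about 11 N upward and 7 N sideways at the wrist.
- **File and desk:** In the pictures I saw no movement of the file or the other objects, but I did not measure it.

**Disagreement found:** The first grasp closed on air. The scene camera showed the fingertips about 43 mm higher than the stated TCP. I worked from that measured offset for the rest of the job, and the handle grip and the height of contact with the paddle agreed with it.

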